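# Try the burner valve, then fit its knob and hold it in

### The job

One burner's knob is off. First, while the knob still lies on the ledge, press the bare valve shaft right down to its stop and let it spring fully back up, to feel that it is free. Then pick up the loose knob, turn it so that its D-shaped bore matches the flat of the shaft, push it fully home and press it down against the spring to the stop; finish while still gripping the knob and holding it down, without pressing the other burner's knob or shifting anything else.

Things in the scene. Friction and masses are not known exactly. Their poses are not given: they have to be found in the camera images.
- knob: the loose cream cooker knob (60 g, varies), standing bore-down on the ledge. Origin: centre of its underside, z up. Round skirt 44 mm across, 18 mm high; on it a grip bar 14 mm wide (its y), 42 mm long (its x), 22 mm high: 40 mm in all. A red line on the +x half of the bar's top and down its +x end marks the side of the bore's flat; it starts pointing roughly away from the robot
- knob_seat (a point): closed end of the knob's bore, on the axis, 14 mm above the underside; meets the shaft's top when fully home. The D-shaped blind bore opens downwards: round part 13.6 mm across, flat 3.3 mm from the axis on the knob's +x (marked) side, 2 mm lead-in round the round part only
- knob_mark (a point): marked end of the grip bar's top, 19 mm from the axis on the knob's +x side, 40 mm above the underside
- shaft_top (a point): centre of the top of the bare upright steel valve shaft, 35 mm above the ledge, 27 mm above the hob plate, in a steel bezel 44 mm across, 3 mm high. D-shaped: 12 mm across, flat 2.5 mm from the axis on its +x side; x is the flat's outward normal (roughly away from the robot; a red line on the bezel lies on that side), z up. It does not turn. The knob's marked +x side must point the same way. Left or right valve
- valve (a joint): how far the bare shaft is pressed down, m: 0 up, 0.007 at the stop. A spring pushes it up with about 6 N at the top, 9 N at the stop
- other_valve (a joint): how far the other burner's knob is pressed down, m: 0 up, 0.007 at the stop; same spring; leave it alone
- other_knob_top (a point): centre of the top of the other burner's fitted knob (same shape as the loose one), 61 mm above the ledge
- hob: two-burner gas hob, a black plate 290 mm (x) by 510 mm (y), 8 mm thick, fixed on the ledge. Origin: centre of its underside. Valves at x = -105, y = +70 and -70 mm in its frame (the edge nearest the robot); burners at x = +45, y = +140 and -140 mm with black pan supports 170 mm across, tops 50 mm above the ledge
- saucepan: steel saucepan, 148 mm across, 70 mm high, standing on the supports of the hob's left (+y) burner, its handle reaching 200 mm from its centre, roughly away from the robot; bystander. Origin: centre of its underside
- mate_cup: glass mate cup in a steel sleeve, 80 mm across, 100 mm high, on the ledge; bystander. Origin: centre of its underside
- bombilla_pot: blue ceramic pot 92 mm across, 95 mm high, with two steel straws up to 210 mm high; bystander. Origin: centre of its underside
- canister: yellow canister with a white flip top, 94 mm across, 144 mm high; bystander. Origin: centre of its underside
- salt_jar: clear jar with a steel cap, 60 mm across, 90 mm high; bystander. Origin: centre of its underside

How it is judged:
By the outcome, as a careful person would: the job done as asked, in the order asked, and still so for the second after the job is handed in, while the arm keeps its last pose, push and grip.
It also fails if it takes over 58 s, if anything falls off the work surface, if the arm or the gripper's body presses on something with over 40 N, if the wrist force passes 120 N, or if a joint passes its speed limit or range.

### The arm

A 6-joint arm with a two-finger parallel gripper is mounted at the origin on the work surface. World frame = base frame: x ahead of the robot, y to its left, z up, the work surface at z = 0. Lengths are in mm, angles in rad, forces in N, time in s.
With the tool pointing down it reaches from about 275 to 1000 mm from the base axis. Payload 8.4 kg.
Tool frame: the origin (TCP) lies at the centre of the arm's flange, where the gripper is bolted on; the fingertips stand 173 mm ahead of it and the grasp point (between the pads) lies 155 mm ahead of it; z points along the fingers, y is the direction in which the jaws open and shut (so a half turn about z gives the same grasp; the last joint's range is limited). The gripper opens to 85 mm and grips with 20 to 120 N. Pads are 22 mm wide; open, the fingers measure 114 mm over their backs; the gripper's body (76 mm by 85 mm) begins 54 mm behind the grasp point. The pads swing forward as they close: fully open they stand 13 mm farther back than shut.
Start: joints at [-1.288, 0.353, 1.633, -0, 1.155, -0.002], TCP at [175.602, -599.828, 404.681] pointing down, gripper open.
Joint ranges: [-2.63, 2.63], [-0.92, 2.1], [0.06, 2.66], [-1.3, 4.44], [0, 2.69], [-3.02, 3.02]. Speed limits (rad/s): [2.22, 2.22, 2.79, 3.14, 3.14, 3.14].

### API

Orientations are given as [roll, pitch, yaw] about the fixed x, y, z axes, in that order (R = Rz(yaw) Ry(pitch) Rx(roll)).
In Python, from rig import sense, grab_frame, camera_model, sign_off gives the robot as it stands. The module is installed in compiled form; this text tells all that it offers.
- The arm moves only by the tool step_arm, never from a script. Its argument "commands" is a list of rows, each a list of 3 entries, a list of its own where there are three numbers: the shift along the tool's x, y, z in mm, then the turn about the tool's z in rad, then the opening, from 0 (shut) to 1 (fully open). A call has 1 to 20 rows; each row shifts and turns the pose as measured when the row begins, along the tool's axes as they then stand; what a row does not reach is not made up. A row lasts 1/8 s, in which the tool goes at most 62.5 mm and 10.7 degrees, less where a joint would pass 70% of its speed; a pose out of reach is approached as far as the arm can. A call with a gripper value outside its range is refused whole. The fingers move at their own pace and stop on an object; "force" is the grip in N (left out, the last holds). Time passes only in rows, so rows that do not move let the fingers close. It gives the time, the measured TCP pose, the force and the opening at its end, in the units of the state.
- sense(): the state, without advancing time (a new reading comes with each control period).
- grab_frame(name): name is "scene" or "top" or "wrist"; returns the picture (400x640x3 uint8, blue, green, red); there is no depth.
- camera_model(name): a dict with "fx", "fy", "cx", "cy" (pixels), "dist" ([k1, k2, p1, p2, k3] as OpenCV has them; the pictures are not rectified), "R" (3x3) and "t" (3): a world point X has camera coordinates R X + t. Camera axes: x right, y down, z forward; pixel columns grow to the right and rows downward; lengths in mm; the calibration is good to about 2 mm. A picture is of the moment at which its call begins: read the wrist's pose just before it. camera_model takes no time and is no camera call; for the wrist camera it gives the pose at the moment of the call.
- sign_off(): hands the job in, once; it reports no verdict.
The state is a dict: "clock": time; "qpos": joint angles; "qvel": joint speeds; "joint_efforts": joint torques, N m; "eef_pos": TCP position; "tcp_rot": TCP orientation; "contact_force": force on the tool from outside, world axes, zero at the start; "wrist_torque": the same for the moment, N m; "opening": opening from 0.0 (shut) to 1.0 (fully open).
Only numpy, scipy, OpenCV 4.12 (cv2) and the standard library are available. Lean on these libraries where they do the work, as an engineer would, in place of code of your own. Each camera call takes 0.05 s, during which the arm holds its last target. There are 200 camera calls.

## Working session

There is one attempt and no reset: what is moved stays moved. The work goes in short steps, Python scripts to look and compute and a tool call to move; the robot and the scene stay as the last step left them, time stands still between calls to the robot, and variables do not carry over. Pictures are saved under pics/ and viewed, about 8 in all and at most 12, crops included, and the job is handed in when it is done.

Besides the shell and the picture viewer there is one more tool, called after "Request:" as name(argument=value, ...) on one line, values as JSON. step_arm: Moves the arm, as the interface text tells. Its arguments: {"type":"object","properties":{"commands":{"type":"array","items":{"type":"array"}},"force":{"type":"number"}},"required":["commands"]}

```bash
mkdir -p pics
cat > h.py <<'E'
import numpy as np, cv2
from rig import sense, grab_frame, camera_model, sign_off
def cam(n):
    m=camera_model(n); K=np.array([[m["fx"],0,m["cx"]],[0,m["fy"],m["cy"]],[0,0,1.]]); return K,np.array(m["dist"],float),np.array(m["R"],float),np.array(m["t"],float)
def ray(c,uv):
    K,d,R,t=c; p=cv2.undistortPoints(np.array([[uv]],float),K,d)[0,0]
    return -R.T@t, R.T@np.array([p[0],p[1],1.])
def onz(c,uv,z):
    o,v=ray(c,uv); return o+v*(z-o[2])/v[2]
def proj(c,X):
    K,d,R,t=c; return cv2.projectPoints(np.array([X],float),cv2.Rodrigues(R)[0],t,K,d)[0][0,0]
E
python3 - <<'E'
from h import *
s=sense(); print(s)
a=grab_frame("scene"); b=grab_frame("top")
cv2.imwrite("pics/scene.png",a); cv2.imwrite("pics/top.png",b)
for n in ("scene","top","wrist"):
    K,d,R,t=cam(n); print(n,K[0,0],-R.T@t,R[2])
E
```

```text
{'clock': 0.0, 'qpos': array([-1.28837113e+00,  3.53689398e-01,  1.63413257e+00, -7.96091966e-06,
        1.15517767e+00, -2.41706328e-03]), 'qvel': array([-0.00040806, -0.0005651 ,  0.00022172, -0.00115937,  0.00108932,
        0.0022741 ]), 'joint_efforts': array([-2.07883531e-04, -6.05249119e+01, -3.42068446e+01,  5.99043256e-05,
        9.35127639e-03, -1.92515938e-05]), 'eef_pos': array([ 175.55432347, -599.60229597,  403.9364058 ]), 'tcp_rot': array([-3.14018566e+00,  3.87786733e-06,  2.84845482e-01]), 'contact_force': array([0.97256563, 0.34363072, 0.20092021]), 'wrist_torque': array([-0.00368392, -0.02398301,  0.00816937]), 'opening': 0.9988883100593187}
scene 361.3106166947679 [964.6908923  744.16536582 801.2978765 ] [-0.35858346 -0.70657255 -0.61005995]
top 442.07204714687975 [ 267.47816038  -82.0207727  1474.07095002] [ 0.19834714  0.0232307  -0.97985649]
wrist 314.3140813538979 [ 248.14511081 -578.88235071  373.77841762] [-0.28763871 -0.08344986 -0.95409648]
```

View pics/top.png

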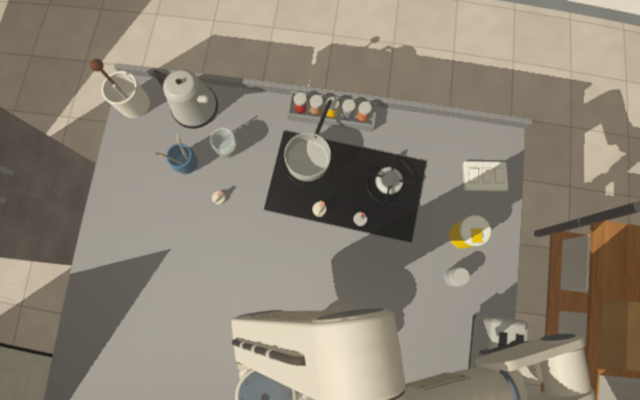

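View pics/scene.png

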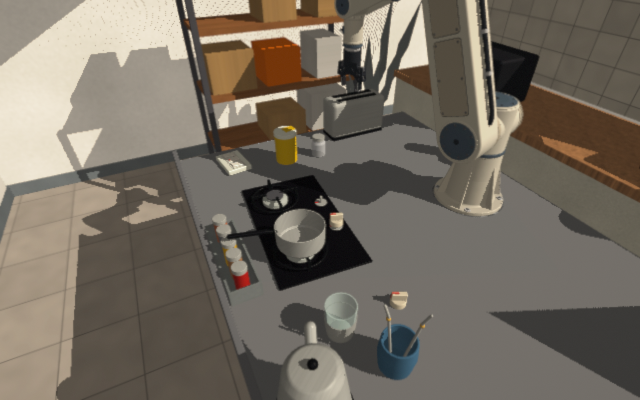

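The top view shows the loose knob at about (219,197), the fitted knob at (319,208) and the bare shaft at (360,218), so it's the right valve. The scene view agrees: knob (399,299), fitted knob (336,221), shaft (321,201).

Run:
```python
from h import *
c=cam("top")
for n,uv,z in (("knob",(219,197),30),("fit",(319,208),50),("shaft",(360,218),20),("hobBL",(265,209),8),("hobBR",(411,241),8),("hobTL",(284,133),8),("hobTR",(426,160),8)): print(n,onz(c,uv,z).round(1))
c=cam("scene")
for n,uv,z in (("knob",(399,299),20),("fit",(336,221),45),("shaft",(321,201),20)): print(n,onz(c,uv,z).round(1))
b=cv2.imread("pics/top.png"); cv2.imwrite("pics/topc.png",cv2.resize(b[180:250,190:400],None,fx=3.8,fy=3.8,interpolation=cv2.INTER_CUBIC))
```

```text
knob [519.2 279.3  30. ]
fit [526.6 -57.6  50. ]
shaft [ 518.  -197.1   20. ]
hobBL [504.7 122.8   8. ]
hobBR [ 467.2 -376.9    8. ]
hobTL [780.5 102.    8. ]
hobTR [ 754.9 -400.7    8. ]
knob [523. 293.  20.]
fit [537.8 -36.9  45. ]
shaft [ 520.2 -184.3   20. ]
```

Request:
step_arm(commands=[[[0,0,0],0.18,0],[[0,0,0],0.175,0],[[35,-48,0],0,0],[[35,-48,0],0,0],[[35,-48,0],0,0],[[35,-48,0],0,0],[[35,-48,0],0,0],[[35,-48,0],0,0],[[35,-48,0],0,0],[[35,-48,10],0,0],[[35,-48,40],0,0],[[0,0,40],0,0],[[0,0,10],0,0],[[0,0,0],0,0]], force=60)

```text
clock: 1.85
eef_pos: [529.4, -188.7, 306.1]
tcp_rot: [-3.138, -0.0, -0.084]
contact_force: [-0.6, -0.4, -0.1]
opening: 0.001
```

Run:
```python
from h import *
s=sense(); c=cam("wrist"); b=grab_frame("wrist"); np.savez("w1.npz",*c); cv2.imwrite("pics/w1.png",b)
print(s["clock"],s["eef_pos"],s["tcp_rot"],s["contact_force"],s["opening"])
```

```text
1.85 [ 529.3927989  -188.70182033  306.09489555] [-3.13842776e+00 -1.32712532e-04 -8.41886264e-02] [-0.60908386 -0.35905914 -0.12865962] 0.0010813856586356968
```

View pics/w1.png

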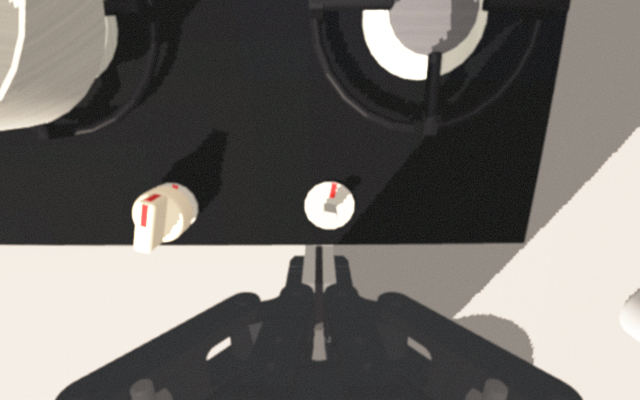

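The wrist view shows the bare shaft's bezel at about (329,205) with its red line pointing up at (333,189). The fitted knob is at (165,213).

Run:
```python
from h import *
z=np.load("w1.npz"); c=[z[k] for k in z.files]; b=cv2.imread("pics/w1.png")
cv2.imwrite("pics/w1c.png",cv2.resize(b[170:240,290:370],None,fx=7,fy=7,interpolation=cv2.INTER_NEAREST))
g=b.astype(int); r=b[170:240,290:370]
m=(r.max(2)>110).astype(np.uint8); cn=max(cv2.findContours(m,0,1)[0],key=cv2.contourArea)
W=np.array([onz(c,(p[0][0]+290,p[0][1]+170),11)[:2] for p in cn],np.float32)
e=cv2.minEnclosingCircle(W); print("bezel",e, cv2.fitEllipse(W))
ri=r.astype(int); rm=(ri[...,2]>120)&(ri[...,2]-ri[...,1]>70); ys,xs=np.nonzero(rm)
P=np.array([onz(c,(x+290,y+170),11)[:2] for x,y in zip(xs,ys)]); print("red",len(P),P.mean(0),P.min(0),P.max(0))
v=P.mean(0)-np.array(e[0]); print("yaw red",np.arctan2(v[1],v[0])); u,s,vt=np.linalg.svd(P-P.mean(0)); print("axis",vt[0],s)
# plate front edge
gr=b.max(2); pts=[]
for x in list(range(20,280,5))+list(range(360,500,5)):
    col=gr[225:260,x].astype(int); d=np.diff(col); k=d.argmax()
    if d[k]>40: pts.append(onz(c,(x,225+k+.5),8)[:2])
l=cv2.fitLine(np.array(pts,np.float32),cv2.DIST_HUBER,0,.01,.01).ravel(); print("edge",l,"yaw",np.arctan(-l[0]/l[1]))
# predicted shaft top
cx=e[0]; print("proj shaft top",proj(c,(cx[0],cx[1],35)))
```

```text
bezel ((517.5757446289062, -197.1269989013672), 22.95592498779297) ((517.59765625, -197.01341247558594), (44.46522903442383, 45.048301696777344), 116.46980285644531)
red 79 [ 531.7166641  -201.55438898] [ 525.31330645 -204.62040442] [ 538.83586947 -197.63761528]
yaw red -0.3034229050717059
axis [-0.96121403  0.27580352] [35.40585267 11.49892408]
edge [ 7.5828135e-02  9.9712092e-01  4.8733771e+02 -8.6447563e+01] yaw -0.07590099
proj shaft top [329.95201158 214.88608431]
```

View pics/w1c.png

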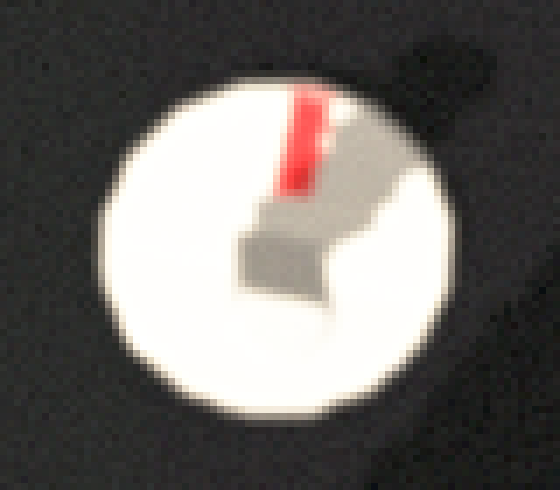

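Run:
```python
from h import *
z=np.load("w1.npz"); c=[z[k] for k in z.files]
q=lambda x,y,h: onz(c,(290+x/7-.5,170+y/7-.5),h)[:2]
for A,B,h in (((239,290),(327,302),35),((239,235),(325,242),11)):
    a,b=q(*A,h),q(*B,h); d=a-b; m=(a+b)/2; yaw=np.arctan2(-d[0],d[1]); print(h,a,b,np.linalg.norm(d),"yaw",yaw,"axis",m-2.5*np.array([np.cos(yaw),np.sin(yaw)]))
a,b=q(310,88,11),q(295,195,11); print("red",np.arctan2(*(a-b)[::-1]))
# fitted knob: edges
```

```text
35 [ 521.39707146 -192.27848816] [ 519.08473881 -202.33505348] 10.318981941592746 yaw -0.22600441513685576 axis [ 517.80448133 -196.74655745]
11 [ 520.41003467 -192.50371621] [ 518.58419495 -203.26833653] 10.918367152629209 yaw -0.16801582490961856 axis [ 517.03231853 -197.46796026]
red -0.205076142105697
```

Request:
step_arm(commands=[[[-11,9.5,30],0,0],[[0,0,40],0,0],[[0,0,15],0,0],[[0,0,0],0,0]])

```text
clock: 2.4
eef_pos: [519.7, -201.1, 226.4]
tcp_rot: [3.141, -0.011, -0.089]
contact_force: [-0.4, 0.2, 0.3]
opening: -0.0
```

Request:
step_arm(commands=[[[-2,-4,0],0,0],[[0,0,0],0,0]])

```text
clock: 2.65
eef_pos: [518.9, -197.2, 229.0]
tcp_rot: [3.141, -0.015, -0.089]
contact_force: [-0.8, 0.6, 0.5]
opening: 0.001
```

Request:
step_arm(commands=[[[-4,0,5],0,0],[[0,0,5],0,0],[[0,0,4],0,0]])

```text
clock: 3.02
eef_pos: [515.4, -196.8, 215.7]
tcp_rot: [3.14, -0.017, -0.088]
contact_force: [-0.4, 0.0, 0.1]
opening: -0.0
```

Request:
step_arm(commands=[[[0,0,3],0,0],[[0,0,3],0,0],[[0,0,3],0,0],[[0,0,2],0,0]])

```text
clock: 3.52
eef_pos: [515.6, -196.9, 204.0]
tcp_rot: [3.14, -0.016, -0.088]
contact_force: [-2.6, 1.7, 8.0]
opening: -0.002
```

Request:
step_arm(commands=[[[0,0,2],0,0],[[0,0,2],0,0],[[0,0,2],0,0],[[0,0,1.5],0,0]])

```text
clock: 4.03
eef_pos: [515.9, -196.9, 201.2]
tcp_rot: [3.14, -0.015, -0.088]
contact_force: [-7.8, 2.8, 22.8]
opening: -0.0
```

Request:
step_arm(commands=[[[0,0,1.5],0,0],[[0,0,1.5],0,0],[[0,0,-4],0,0],[[0,0,-10],0,0],[[0,0,-20],0,0],[[0,0,-20],0,0],[[0,0,0],0,0],[[0,0,0],0,0]])

```text
clock: 5.03
eef_pos: [514.9, -196.8, 257.0]
tcp_rot: [3.14, -0.015, -0.088]
contact_force: [0.6, -0.6, -0.6]
opening: 0.001
```

Run:
```python
from h import *
s=sense(); c=cam("wrist"); b=grab_frame("wrist"); np.savez("w2.npz",*c); cv2.imwrite("pics/w2.png",b)
print(s["clock"],s["eef_pos"],s["tcp_rot"],s["contact_force"])
p=proj(c,(517.6,-197,20)); print(p, proj(c,(517.6,-197,35)))
x,y=int(p[0]),int(p[1]); x0,y0=x-50,max(0,y-50); print(x0,y0)
cv2.imwrite("pics/w2c.png",cv2.resize(b[y0:y0+100,x0:x0+100],None,fx=6,fy=6,interpolation=cv2.INTER_NEAREST))
```

```text
5.025 [ 514.89495113 -196.75789678  257.01490371] [ 3.1402524  -0.01547744 -0.08839048] [ 0.58970435 -0.64814413 -0.61009998]
[316.68349817 217.75025925] [316.59117441 225.38948894]
266 167
```

View pics/w2c.png

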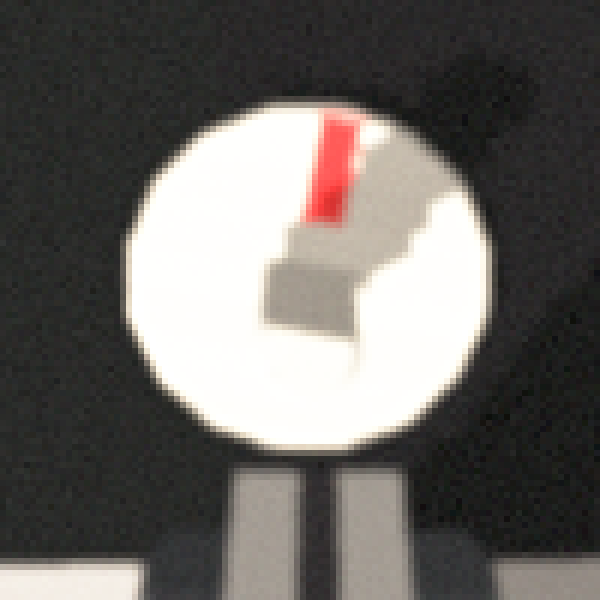

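The closer crop shows the shaft sprung back up, with its flat's top edge from (262,322) to (355,340) in the crop and the red bezel line from (341,108) to (326,222).

Run:
```python
from h import *
z=np.load("w2.npz"); c=[z[k] for k in z.files]; b=cv2.imread("pics/w2.png")
q=lambda x,y,h: onz(c,(266+x/6-.5,167+y/6-.5),h)[:2]
for A,B,h in (((262,322),(355,340),35),((266,261),(358,273),11)):
    a,e=q(*A,h),q(*B,h); d=a-e; m=(a+e)/2; yaw=np.arctan2(-d[0],d[1]); print(h,np.linalg.norm(d),"yaw",yaw,"axis",m-2.5*np.array([np.cos(yaw),np.sin(yaw)]))
a,e=q(341,108,11),q(326,222,11); print("red",np.arctan2(*(a-e)[::-1]))
r=b[167:244,266:366]; m=(r.max(2)>110).astype(np.uint8); cn=max(cv2.findContours(m,0,1)[0],key=cv2.contourArea)
W=np.array([onz(c,(p[0][0]+266,p[0][1]+167),11)[:2] for p in cn],np.float32); C,R=cv2.minEnclosingCircle(W); print(C,R)
for p in ((341,108),(326,222)):
    v=q(*p,11)-np.array(C); print("radial",np.arctan2(v[1],v[0]),np.linalg.norm(v))
```

```text
35 10.329498538698692 yaw -0.29159918806624047 axis [ 517.76817548 -196.73289412]
11 11.243661658613727 yaw -0.22494018770851312 axis [ 517.11772896 -197.1827902 ]
red -0.21209142504861325
(517.622314453125, -197.00025939941406) 22.71650505065918
radial -0.2700763023597551 22.119177134282552
radial -0.3728815010337883 8.00670862562398
```

Request:
step_arm(commands=[[[0,0,-50],0,0.5],[[-4,-53,0],0,0.5],[[-4,-53,0],0,0.5],[[-4,-53,0],0,0.5],[[-4,-53,0],0,0.5],[[-4,-53,0],0,0.5],[[-4,-53,0],0,0.5],[[-4,-53,0],0,0.5],[[-4,-53,0],0,0.5],[[-4,-40,0],0,0.5],[[0,0,0],0,0.5],[[0,0,0],0,0.5]])

```text
clock: 6.58
eef_pos: [518.7, 282.4, 297.1]
tcp_rot: [3.138, -0.005, -0.09]
contact_force: [0.2, -0.1, 0.8]
opening: 0.498
```

Run:
```python
from h import *
s=sense(); c=cam("wrist"); b=grab_frame("wrist"); np.savez("w3.npz",*c); cv2.imwrite("pics/w3.png",b)
print(s["clock"],s["eef_pos"],s["tcp_rot"],s["contact_force"],s["opening"])
```

```text
6.575 [518.70864049 282.42221635 297.0541734 ] [ 3.13756453 -0.00524247 -0.09046321] [ 0.16985331 -0.10254263  0.75251381] 0.4978400705414535
```

View pics/w3.png

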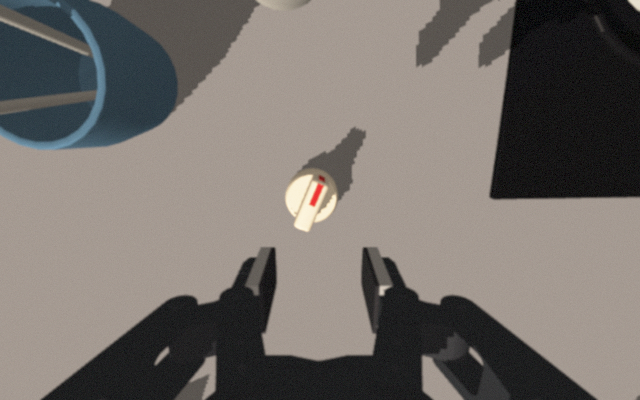

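The wrist view shows the knob upright at (311,197), with the bar's marked end up and to the right at (320,182). Next I'll crop it to measure the centre and yaw.

Run:
```python
from h import *
z=np.load("w3.npz"); c=[z[k] for k in z.files]; b=cv2.imread("pics/w3.png")
r=b[155:245,270:355]; cv2.imwrite("pics/w3c.png",cv2.resize(r,None,fx=6.5,fy=6.5,interpolation=cv2.INTER_NEAREST))
ri=r.astype(int); rm=(ri[...,2]>120)&(ri[...,2]-ri[...,1]>70); 
n,l,st,ce=cv2.connectedComponentsWithStats(rm.astype(np.uint8)); print(st,ce+[270,155])
k=1+st[1:,4].argmax(); ys,xs=np.nonzero(l==k); P=np.array([onz(c,(x+270,y+155),40)[:2] for x,y in zip(xs,ys)]); u,s,vt=np.linalg.svd(P-P.mean(0)); print(P.mean(0),vt[0],np.arctan(vt[0][1]/vt[0][0]),np.ptp((P-P.mean(0))@vt[0]))
```

```text
[[   0    0   85   90 7495]
 [  50   23    4    3    7]
 [  40   28   14   24  148]] [[311.91047365 199.62014676]
 [321.28571429 179.28571429]
 [316.09459459 194.37162162]]
[530.27133363 281.20078025] [-0.88924903  0.4574234 ] -0.475095532621141 18.193237470217557
```

View pics/w3c.png

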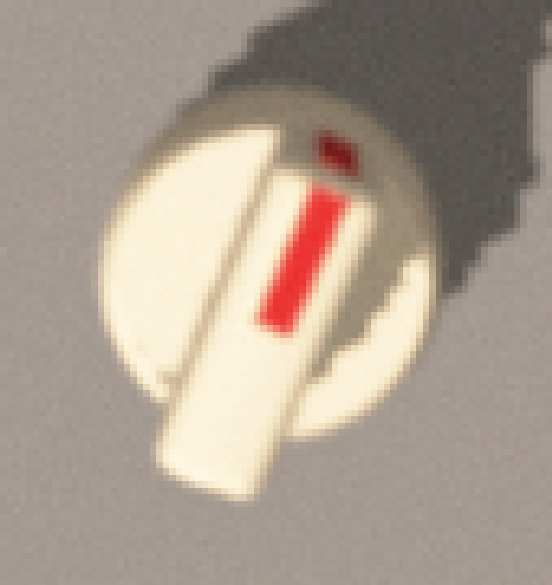

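Run:
```python
from h import *
z=np.load("w3.npz"); c=[z[k] for k in z.files]
q=lambda x,y,h: onz(c,(270+x/6.5-.5,155+y/6.5-.5),h)[:2]
C=[q(*p,40) for p in ((270,172),(374,205),(257,500),(158,465))]; C=np.array(C); print(C,C.mean(0))
print("len",np.linalg.norm(C[0]-C[3]),np.linalg.norm(C[1]-C[2]),"w",np.linalg.norm(C[0]-C[1]),np.linalg.norm(C[3]-C[2]))
for a,b in ((0,3),(1,2)):
    v=C[a]-C[b]; print(np.arctan2(v[1],v[0]))
# skirt left/right/bottom circle in z=18 plane
S=np.array([q(*p,18) for p in ((98,280),(120,365),(440,290),(400,385),(320,437),(150,160),(290,437))],np.float32); print(cv2.minEnclosingCircle(S))
```

```text
[[540.92725297 283.96868079]
 [535.98073034 272.47212368]
 [500.92966974 289.42879482]
 [506.4855902  300.7376483 ]] [521.08081081 286.65181189]
len 38.30700204625944 38.93720001724046 w 12.515546792241521 12.599937268716182
-0.45309687909806834
-0.4505799621746311
((521.08203125, 286.56829833984375), 21.914836883544922)
```

Request:
step_arm(commands=[[[0,0,20],0.18,0.5],[[0,0,20],0.18,0.5],[[0,0,15],0.01,0.5],[[0,0,0],0,0.5]])

```text
clock: 7.12
eef_pos: [519.7, 277.5, 240.5]
tcp_rot: [3.139, -0.006, -0.471]
contact_force: [-0.1, -0.2, 0.1]
opening: 0.501
```

Request:
step_arm(commands=[[[-4,-9,0],0,0.5],[[0,0,0],0,0.5],[[0,0,0],0,0.5]])

```text
clock: 7.5
eef_pos: [521.1, 288.1, 242.0]
tcp_rot: [3.141, -0.007, -0.467]
contact_force: [-0.1, 0.1, -0.1]
opening: 0.502
```

Request:
step_arm(commands=[[[-0.5,1.5,10],0,0.5],[[0,0,15],0,0.5],[[0,0,10],0,0.5],[[0,0,6],0,0.5],[[0,0,0],0,0.5]])

```text
clock: 8.12
eef_pos: [519.7, 286.6, 197.6]
tcp_rot: [3.14, -0.007, -0.466]
contact_force: [-0.1, 0.3, -0.1]
opening: 0.5
```

Request:
step_arm(commands=[[[0,0,3.5],0,0.5],[[0,0,0],0,0.3],[[0,0,0],0,0.2],[[0,0,0],0,0],[[0,0,0],0,0],[[0,0,0],0,0],[[0,0,0],0,0]], force=60)

```text
clock: 9.0
eef_pos: [520.2, 286.8, 194.9]
tcp_rot: [3.142, -0.008, -0.466]
contact_force: [0.3, -0.6, 0.1]
opening: 0.151
```

Request:
step_arm(commands=[[[0,0,-10],0,0],[[0,0,-30],0,0],[[0,0,-50],0,0],[[0,0,-20],-0.1,0],[[0,0,0],-0.115,0],[[0,0,0],0,0]])

```text
clock: 9.75
eef_pos: [519.4, 287.2, 311.7]
tcp_rot: [3.141, -0.009, -0.246]
contact_force: [0.1, -0.8, -0.5]
opening: 0.149
```

Run:
```python
from h import *
s=sense(); c=cam("wrist"); b=grab_frame("wrist"); np.savez("w4.npz",*c); cv2.imwrite("pics/w4.png",b)
print(s["clock"],s["eef_pos"],s["tcp_rot"],s["contact_force"],s["opening"])
cv2.imwrite("pics/w4c.png",cv2.resize(b[180:330,240:400],None,fx=4,fy=4,interpolation=cv2.INTER_NEAREST))
```

```text
9.75 [519.40527762 287.21365157 311.7186302 ] [ 3.14096633 -0.0089467  -0.24645942] [ 0.13149779 -0.78565636 -0.51272291] 0.14920719572399266
```

View pics/w4c.png

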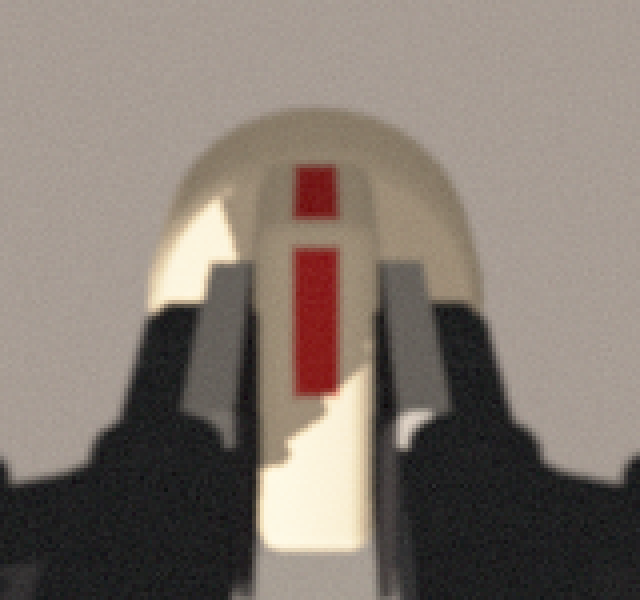

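The crop shows the knob held square between the pads, with its red mark along the tool's +x. The bar's top runs from about (317,232) to (315,548) in the crop.

Run:
```python
from h import *
from scipy.spatial.transform import Rotation as Ro
z=np.load("w4.npz"); c=[z[k] for k in z.files]
p=np.array([519.4,287.2,311.7]); T=Ro.from_euler("xyz",[3.141,-.0089,-.2465]).as_matrix()
q=lambda x,y,h: T.T@(onz(c,(240+x/4-.5,180+y/4-.5),h)-p)
h=156.8
for n,uv,hh in (("+x end",(317,230),h),("-x end",(315,549),h),("L",(258,400),h),("R",(376,400),h),("red0",(316,248),h),("red1",(316,396),h),("skirt+x",(316,107),h-22)): print(n,q(*uv,hh).round(1))
print("axis at lift, TCP expected", T.T@(np.array([521.1,286.5,0])-[520.2,286.8,0]))
```

```text
+x end [ 20.8   1.1 155.1]
-x end [-20.    0.9 154.7]
L [-1.000e-01 -5.500e+00  1.549e+02]
R [-1.000e-01  7.800e+00  1.549e+02]
red0 [ 18.6   1.  155.1]
red1 [  0.5   1.  154.9]
skirt+x [ 27.5   1.  177.2]
axis at lift, TCP expected [0.94596107 0.07131659 0.00846154]
```

Request:
step_arm(commands=[[[13,52,0],0,0],[[13,52,0],0,0],[[13,52,0],0,0],[[13,52,0],0,0],[[13,52,0],0,0],[[13,52,0],0,0],[[13,52,0],0,0],[[13,52,0],0,0],[[11,44,10],0,0],[[0,0,20],0,0],[[0,0,0],0,0],[[0,0,0],0,0]])

```text
clock: 11.3
eef_pos: [512.9, -201.4, 281.1]
tcp_rot: [3.142, -0.008, -0.278]
contact_force: [0.5, 0.2, -1.0]
opening: 0.15
```

Request:
step_arm(commands=[[[1.5,-6,5],-0.025,0],[[0,0,15],0,0],[[0,0,10],0,0],[[0,0,0],0,0],[[0,0,0],0,0]])

```text
clock: 11.92
eef_pos: [517.0, -194.0, 249.8]
tcp_rot: [3.141, -0.008, -0.249]
contact_force: [0.2, 0.1, -0.6]
opening: 0.144
```

Request:
step_arm(commands=[[[-0.5,2,5],0,0],[[0,0,5],0,0],[[0,0,2],0,0],[[0,0,0],0,0]])

```text
clock: 12.42
eef_pos: [516.1, -196.3, 237.4]
tcp_rot: [3.141, -0.009, -0.25]
contact_force: [-0.3, -0.6, -0.3]
opening: 0.146
```

Request:
step_arm(commands=[[[0,0,3],0,0],[[0,0,3],0,0],[[0,0,3],0,0],[[0,0,2],0,0]])

```text
clock: 12.92
eef_pos: [516.4, -196.4, 226.0]
tcp_rot: [3.141, -0.01, -0.25]
contact_force: [0.4, -0.4, -0.4]
opening: 0.149
```

Request:
step_arm(commands=[[[0,0,3],0,0],[[0,0,3],0,0],[[0,0,3],0,0]])

```text
clock: 13.3
eef_pos: [516.5, -196.4, 216.4]
tcp_rot: [3.141, -0.01, -0.25]
contact_force: [-0.1, 0.1, -0.3]
opening: 0.149
```

Bore slid on freely, about 13.5 mm deep with no force. Now pressing against the spring.

Request:
step_arm(commands=[[[0,0,2],0,0],[[0,0,2.5],0,0],[[0,0,2.5],0,0],[[0,0,2.5],0,0],[[0,0,2.5],0,0]], force=90)

```text
clock: 13.92
eef_pos: [516.9, -196.5, 208.1]
tcp_rot: [3.141, -0.01, -0.249]
contact_force: [-13.2, 4.2, 48.2]
opening: 0.138
```

Request:
step_arm(commands=[[[0,0,1],0,0],[[0,0,1],0,0],[[0,0,1],0,0]])

```text
clock: 14.3
eef_pos: [516.6, -196.4, 208.6]
tcp_rot: [3.141, -0.01, -0.25]
contact_force: [-4.3, 1.4, 13.8]
opening: 0.134
```

Run:
```python
from h import *
b=grab_frame("wrist"); c=cam("wrist"); s=sense()
print(s["clock"],s["eef_pos"],s["tcp_rot"],s["contact_force"],s["opening"])
a=grab_frame("scene"); a=cv2.resize(a[170:240,270:370],(700,490),interpolation=cv2.INTER_CUBIC)
cv2.imwrite("pics/w5.png",np.hstack([cv2.resize(b[100:330,100:420],(480,345)),a[70:415,:320]]))
```

```text
14.35 [ 516.65545806 -196.43550619  208.57388063] [ 3.14116867 -0.00959207 -0.24947425] [-3.8085958   1.613585   14.22718023] 0.13729561240556082
```

View pics/w5.png

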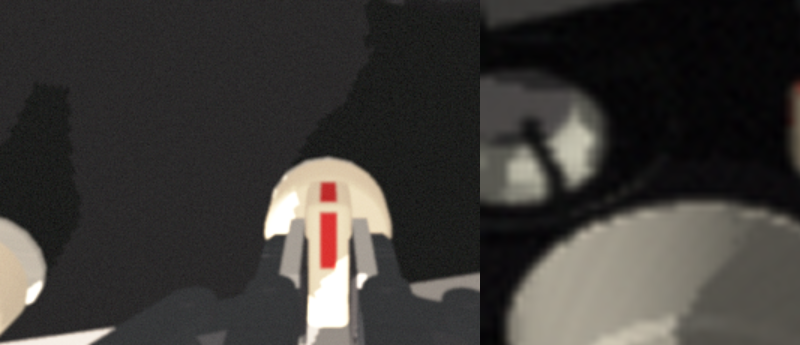

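The wrist view shows the knob seated on the bezel with its mark away from the robot. I'll push a bit harder for margin, then hand in.

Request:
step_arm(commands=[[[0,0,1.7],0,0],[[0,0,1.7],0,0],[[0,0,1.7],0,0],[[0,0,1.7],0,0]])

```text
clock: 14.9
eef_pos: [516.7, -196.5, 208.4]
tcp_rot: [3.141, -0.01, -0.249]
contact_force: [-6.8, 2.8, 24.2]
opening: 0.137
```

Run:
```python
from h import *
grab_frame("wrist"); s=sense(); print(s["clock"],s["eef_pos"],s["contact_force"],s["opening"])
if 15<s["contact_force"][2]<60: print(sign_off())
```

```text
14.95 [ 516.68827995 -196.44904247  208.39398647] [-7.2878188   3.06373809 23.93660629] 0.1430835362193409
the job is handed in; nothing more can be done
None
```

The job is done and handed in at 14.95 s; `sign_off()` gives no verdict.

- **Shaft test:** I pressed the bare right-hand shaft to its stop, about 7 mm down at 23 N, and released it. The camera showed it back up.
- **Fitting the knob:** I gripped the loose knob by its bar and turned it to a heading of −0.25 rad to match the flat. It slid about 13.5 mm onto the shaft with no measurable force, then I pressed it down to the stop.
- **Final hold:** The knob is still gripped and held down at about 24 N, against a spring of about 9 N. The arm's height was 208.4 mm; I had expected 208.9 mm for fully home and at the stop, so the knob may have slipped up to about 0.5 mm in the grip.

**Checks that disagreed:** Estimates of the flat's direction ranged from −0.17 to −0.37 rad. I used −0.25, within the roughly ±0.15 rad the bore allows, and the free slide supports it. The push peaked at about 48 N at the wrist, under the 120 N limit. My closing crop of the scene view missed the knob, so the final seating rests on the wrist view, the height and the force. I did not re-measure the other burner's knob or the bystanders afterwards; the path stayed clear of them and no unexpected force showed.

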